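# Close up the sample transport case

## Robot

A 6-joint arm with a two-finger parallel gripper is mounted at the origin on a cart in front of the work surface, level with it; the furniture and walls round the work are solid. World frame = base frame: x ahead of the robot, y to its left, z up, the work surface at z = 0. Lengths are in m, angles in degrees, forces in N, time in s.
With the tool pointing down it reaches from about 0.275 to 0.775 m from the base axis. Payload 14.6 kg.
Tool frame: the origin (TCP) lies at the very end of the fingers, on their centre line; the grasp point (between the pads) lies tcp_to_grasp behind it (tcp_to_grasp is the distance from the TCP to the grasp point, in m); z points along the fingers, y is the direction in which the jaws open and shut (so a half turn about z gives the same grasp; the last joint's range is limited). The gripper opens to 85 mm and grips with 20 to 120 N. Pads are 22 mm wide; open, the fingers measure 114 mm over their backs; the gripper's body (76 mm by 85 mm) begins 54 mm behind the grasp point. The pads swing forward as they close: fully open they stand 13 mm farther back than shut.
Start: joints at [58.654, 15.075, -2.767, 72.158, 0, 81.102], TCP at [0.2, 0.485, 0.231] pointing down, gripper open.
Joint ranges: [-151.79, 151.79], [-50.71, 97.33], [-67.44, 78.34], [-121.81, 120.89], [-77.56, 73.72], [-180, 180]. Speed limits (degrees/s): [108.29, 108.29, 147.25, 159.86, 180, 180].

## Interface

Orientations are given as [roll, pitch, yaw] about the fixed x, y, z axes, in that order (R = Rz(yaw) Ry(pitch) Rx(roll)).
In Python, from station import observe, capture, calibration, hand_in, tcp_to_grasp gives the robot as it stands.
- The arm moves only by the shell command python3 -m pendant 'ROWS' [FORCE]. ROWS is JSON, a list of rows, each a list of 5 numbers: the shift along the tool's x, y, z in mm, then the turn about the tool's z in degrees, then the opening in per cent of the stroke, from 0 (shut) to 100 (fully open). In form: [[tx, ty, tz, roll, gripper], ...]. A call has 1 to 5 rows; each row shifts and turns the commanded pose from where the row before left it, along the tool's axes as they then stand; what a row does not reach is not made up. A row lasts 1/10 s, in which the tool goes at most 50 mm and 8.59 degrees, less where a joint would pass 70% of its speed; a pose out of reach is approached as far as the arm can. A call is refused whole if a number of a shift passes 50 or a number of a turn 8.59, either way. A call with a gripper value outside its range is refused whole. The fingers move at their own pace and stop on an object; FORCE is the grip in N (left out, the last holds). Time passes only in rows, so rows that do not move let the fingers close. It gives the time, the measured TCP pose, the force and the opening at its end, in the units of the state.
- observe(): the state, without advancing time (a new reading comes with each control period).
- capture(name): name is "scene" or "top"; returns (picture, depth): 480x640x3 uint8, blue, green, red; 480x640 float32, m along the optical axis (not along the pixel's ray), 0 where there is no reading.
- calibration(name): a dict with "fx", "fy", "cx", "cy" (pixels), "rvec" (rotation vector, rad) and "tvec" (3), from world to camera coordinates, as OpenCV has them. Camera axes: x right, y down, z forward; pixel columns grow to the right and rows downward; lengths in m; the calibration is good to about 2 mm. A picture is of the moment at which its call begins. calibration takes no time and is no camera call.
- hand_in(): hands the job in, once; it reports no verdict.
The state is a dict: "clock": time; "qpos": joint angles; "qd": joint speeds; "joint_torque": joint torques, N m; "tool_pos": TCP position; "orientation": TCP orientation; "force": force on the tool from outside, world axes, zero at the start; "moment": the same for the moment, N m; "grip_width": finger opening in m.
Only numpy, scipy, OpenCV 4.12 (cv2) and the standard library are available. Lean on these libraries where they do the work, as an engineer would, in place of code of your own. Each camera call takes 0.05 s, during which the arm holds its last target.

## Task

The blood tubes lie packed in the white transport case for the courier. Fold the upright metal retainer flap down flat over the tubes first, then swing the case's lid over and press down gently on the middle of its front edge until it snaps fully shut under the spring clip. Only push and press with the fingertips: do not grip, lift or force anything, keep the tubes lying in their grooves, and leave everything else on the bench where it stands.

Things in the scene. Friction and masses are not known exactly. Their poses are not given: they have to be found in the camera images.
- case: White sample case, fixed to the bench, 200 mm along its x, 160 mm along y, 53 mm high shut; tray 36 mm high. Origin: centre of its underside; z up. Lid hinge along x on its +y side, flap hinge along x inside its -y side; +y looks to the robot's left, yaw -0.15 to 0.25 rad. Inside: black foam with five grooves along y (four hold tubes), a grey cool pack by the lid hinge.
- flap_angle (a joint): Angle of the retainer flap, rad: 0 = flat over the tubes (lower stop, 1.5 mm above the caps, gives slightly), 1.57 = upright, 1.80 = outer stop. Starts at 1.50 to 1.75. A stiff little hinge holds it at any angle; 0.5 to 1 N at its free edge moves it.
- flap_hinge (a point): Middle of the flap's hinge line, case frame (0, -64, 32.5) mm. The flap pivots about the case's x axis here.
- flap_edge (a point): Middle of the flap's free edge, 98 mm from its hinge line. Axes turn with the flap; when it is flat they are the case's axes, z up.
- flap: The flap: metal plate 164 mm along x, 3 mm thick, free edge 98 mm from its hinge; slots in the hinge half, solid from 48 to 98 mm, small turned-up lip on the free edge, foam strips beneath. Origin on the hinge line; y points to the free edge, z out of the outer face (looks to the case's -y when upright; up when flat, then 34 mm over the bench, lip top 39 mm).
- lid_angle (a joint): Angle of the lid, rad: 0 = shut (lower stop), 1.57 = upright, 2.0 = outer stop. Starts at 1.75 to 1.95, leaning away from the case. A friction hinge holds it at any angle; 1 to 2 N at its front edge moves it. At about 0.05 rad its snap ridge meets the spring clip; 3 to 6 N down near the middle of the front edge snaps it shut, below 0.02. The upright flap blocks the lid.
- lid_hinge (a point): Middle of the lid's hinge line, case frame (0, 80, 37) mm. The lid pivots about the case's x axis here.
- lid_edge (a point): Middle of the lid's front (free) edge on its outer face, 160 mm from the hinge line and 16 mm outside it. Axes turn with the lid; when it is shut they are the case's axes and this point is 53 mm over the bench, above the clip.
- lid: The lid: white shallow shell 200 mm along x, 160 mm from hinge to front edge, 16 mm deep. Origin on the hinge line; its y points from the front edge to the hinge, its z out of the outer face (up when shut; looks to the case's +y side when it stands open). Mind the cupboards overhead: their fronts hang 610 mm ahead of the robot base axis, from 645 mm above the bench up.
- tube_1: Loose stoppered blood tube with a purple cap, 83 mm long, barrel 13 mm and cap 16 mm across, lying in a groove of the foam along the case's y, cap towards the lid hinge, top of the cap 27.5 mm over the bench. Origin: centre of its round bottom; its z points to the cap. Which tube lies in which groove varies.
- tube_2: Loose stoppered blood tube with a purple cap, 83 mm long, barrel 13 mm and cap 16 mm across, lying in a groove of the foam along the case's y, cap towards the lid hinge, top of the cap 27.5 mm over the bench. Origin: centre of its round bottom; its z points to the cap. Which tube lies in which groove varies.
- tube_3: Loose stoppered blood tube with a red cap, 83 mm long, barrel 13 mm and cap 16 mm across, lying in a groove of the foam along the case's y, cap towards the lid hinge, top of the cap 27.5 mm over the bench. Origin: centre of its round bottom; its z points to the cap. Which tube lies in which groove varies.
- tube_4: Loose stoppered blood tube with a blue cap, 83 mm long, barrel 13 mm and cap 16 mm across, lying in a groove of the foam along the case's y, cap towards the lid hinge, top of the cap 27.5 mm over the bench. Origin: centre of its round bottom; its z points to the cap. Which tube lies in which groove varies.
- specimen_cup: White-capped specimen cup, 58 mm across, 75 mm high, standing 245 mm to the -y side of the case's centre. Loose bystander; leave it where it stands.
- marker: Marker, 135 mm long, 17 mm thick, lying along the case's x about 185 mm to the -y side of its centre. Origin: underside centre. Loose bystander; leave it where it stands.
- slide_carton: Small carton, 32 x 82 x 30 mm, lying 240 mm to the +y side of the case's centre. Loose bystander; leave it where it stands.
- fix_jar: White-lidded jar, 62 mm across, 104 mm high, at the back left of the bench. Loose bystander; leave it where it stands.
- tape_roll: Roll of tape, 96 mm across, 48 mm high, at the left. Loose bystander; leave it where it stands.
- wash_bottle: Wash bottle with bent spout, 65 x 97 x 193 mm, at the back right. Loose bystander; leave it where it stands.

How it is judged (in metres and radians):
On the way, in this order (a step that is already met when the one before it is completed fails the run):
1. the flap lies flat over the tubes while the lid still stands open (value of joint flap_angle below 0.06 rad and value of joint lid_angle above 0.8 rad), for 0.2 s.
2. the lid is snapped shut over the flat flap (value of joint flap_angle below 0.06 rad and value of joint lid_angle below 0.022 rad), for 0.2 s.
At the end, for the whole second after the job is handed in: The flap is flat (under 0.06 rad), the lid snapped shut over it (under 0.022 rad, below the spring clip), both at rest, and each of the four tubes still lies in its groove within 12 mm of where it lay (all of step 2 and velocity of joint flap_angle between -0.05 and 0.05 rad/s and velocity of joint lid_angle between -0.05 and 0.05 rad/s and distance of each of tube_1, tube_2, tube_3, tube_4 from where it was at the start of the episode below 0.012 m and linear speed of each of tube_1, tube_2, tube_3, tube_4 below 0.03 m/s); the robot touches nothing.
It fails at once if the lid is swung over (below 0.8 rad) before the flap is down (value of joint lid_angle below 0.8 rad and value of joint flap_angle above 0.15 rad).
It fails at once if the flap or the lid is gripped or forced (over 35 N between the fingers and it) (contact force between the fingers and flap above 35 N or contact force between the fingers and lid above 35 N).
It fails at once if a tube is lifted or pulled out of its groove (more than 15 mm) (distance of any of tube_1, tube_2, tube_3, tube_4 from where it was at the start of the episode above 0.015 m).
It fails at once if a bystander is moved more than 15 mm (distance of any of specimen_cup, marker, slide_carton, fix_jar, tape_roll, wash_bottle from where it was at the start of the episode above 0.015 m).
It also fails if it takes over 54 s, if anything falls off the work surface, if the arm or the gripper's body presses on something with over 40 N, if the wrist force passes 120 N, or if a joint passes its speed limit or range.

## Working session

There is one attempt and no reset: what is moved stays moved. The work goes in short steps, Python scripts to look and compute and a shell command to move; the robot and the scene stay as the last step left them, time stands still between calls to the robot, and variables do not carry over. Pictures are saved under pics/ and viewed, and the job is handed in when it is done.

```bash
ls; mkdir -p pics
python3 - <<'E'
from station import *
import cv2,numpy as np
print(observe()); print(tcp_to_grasp)
for n in("scene","top"):
    p,d=capture(n); cv2.imwrite(f"pics/{n}0.png",p); np.save(f"pics/{n}0.npy",d); c=calibration(n); print(n,c)
E
```

```text
pics
{'clock': 0.0, 'qpos': array([ 5.86538972e+01,  1.51013531e+01, -2.80403618e+00,  7.21591067e+01,
       -9.19122400e-04,  8.11027493e+01]), 'qd': array([-0.03092515, -0.05549936,  0.04419435, -0.02251362,  0.0701659 ,
       -0.0438927 ]), 'joint_torque': array([-1.56447090e-04, -6.37626457e+01,  3.84567618e+01,  1.38821168e-02,
       -1.49532975e-04,  5.61546074e-06]), 'tool_pos': array([0.20033089, 0.48497305, 0.23080056]), 'orientation': array([-1.79936138e+02, -9.06707463e-03,  1.57551143e+02]), 'force': array([ 0.36555083, -0.64207933, -0.8150132 ]), 'moment': array([ 0.03425476, -0.00951199,  0.04569315]), 'grip_width': 0.08534994984249719}
0.0187
scene {'fx': 591.0026109766776, 'fy': 591.0026109766776, 'cx': 318.5337436285002, 'cy': 239.22702605269836, 'rvec': array([ 0.04201808, -2.88864979,  1.16846727]), 'tvec': array([0.54273775, 0.03022652, 2.12007503])}
top {'fx': 517.8250156508101, 'fy': 517.8250156508101, 'cx': 319.7302110459398, 'cy': 239.80080922189393, 'rvec': array([ 2.1876579 , -2.13358834,  0.20028484]), 'tvec': array([-0.01144447,  0.54355441,  1.67350022])}
```

View pics/scene0.png

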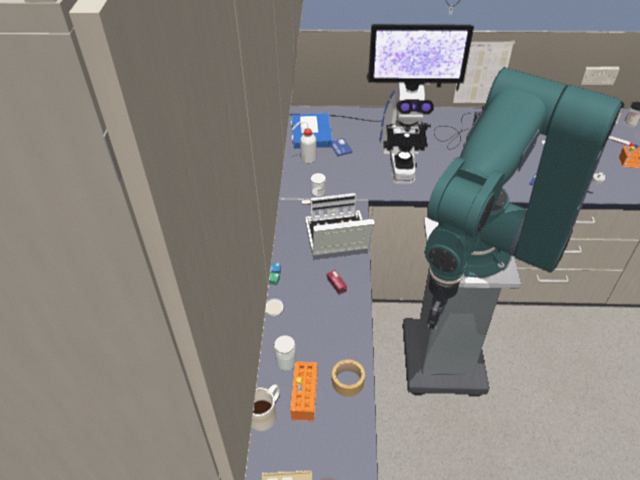

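View pics/top0.png

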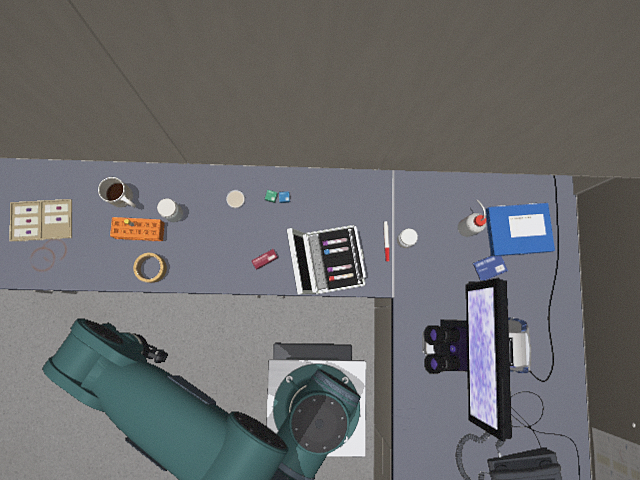

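```bash
cat > h.py <<'E'
import cv2,numpy as np
from station import *
def cam(n):
    c=calibration(n);R=cv2.Rodrigues(np.array(c["rvec"]))[0];return c,R,np.array(c["tvec"])
def cloud(n,d):
    c,R,t=cam(n);v,u=np.mgrid[0:480,0:640]
    P=np.stack([(u-c["cx"])*d/c["fx"],(v-c["cy"])*d/c["fy"],d],-1)
    return (P-t)@R
def proj(n,X):
    c,R,t=cam(n);p=np.asarray(X)@R.T+t
    return np.stack([p[...,0]/p[...,2]*c["fx"]+c["cx"],p[...,1]/p[...,2]*c["fy"]+c["cy"]],-1)
def crop(p,u,v,w,h,s,f):
    cv2.imwrite(f,cv2.resize(p[v:v+h,u:u+w],None,fx=s,fy=s,interpolation=cv2.INTER_CUBIC))
E
python3 - <<'E'
from h import *
p=cv2.imread("pics/top0.png");crop(p,270,205,130,100,6,"pics/t1.png")
p=cv2.imread("pics/scene0.png");crop(p,270,165,130,100,6,"pics/s1.png")
for n in("top","scene"):
    X=cloud(n,np.load(f"pics/{n}0.npy"))
    np.save(f"pics/X{n}.npy",X)
X=np.load("pics/Xtop.npy")
for v in range(222,300,8): print(v,[tuple((X[v,u]*1000).round().astype(int)) for u in range(284,372,8)])
E
```

```text
222 [(np.int64(606), np.int64(123), np.int64(9)), (np.int64(608), np.int64(96), np.int64(4)), (np.int64(609), np.int64(69), np.int64(0)), (np.int64(609), np.int64(42), np.int64(7)), (np.int64(611), np.int64(15), np.int64(-2)), (np.int64(612), np.int64(-12), np.int64(0)), (np.int64(611), np.int64(-39), np.int64(6)), (np.int64(612), np.int64(-67), np.int64(5)), (np.int64(613), np.int64(-94), np.int64(5)), (np.int64(615), np.int64(-122), np.int64(-1)), (np.int64(614), np.int64(-148), np.int64(7))]
230 [(np.int64(579), np.int64(123), np.int64(3)), (np.int64(555), np.int64(93), np.int64(153)), (np.int64(582), np.int64(68), np.int64(0)), (np.int64(583), np.int64(41), np.int64(-7)), (np.int64(583), np.int64(14), np.int64(1)), (np.int64(577), np.int64(-11), np.int64(40)), (np.int64(580), np.int64(-39), np.int64(30)), (np.int64(581), np.int64(-65), np.int64(27)), (np.int64(580), np.int64(-92), np.int64(36)), (np.int64(565), np.int64(-109), np.int64(127)), (np.int64(588), np.int64(-150), np.int64(0))]
238 [(np.int64(552), np.int64(122), np.int64(4)), (np.int64(525), np.int64(91), np.int64(186)
[... 3272 characters left out ...]
.int64(24)), (np.int64(394), np.int64(-69), np.int64(18)), (np.int64(394), np.int64(-95), np.int64(30)), (np.int64(394), np.int64(-121), np.int64(35)), (np.int64(397), np.int64(-151), np.int64(0))]
294 [(np.int64(364), np.int64(115), np.int64(7)), (np.int64(365), np.int64(89), np.int64(-5)), (np.int64(365), np.int64(62), np.int64(3)), (np.int64(366), np.int64(36), np.int64(-1)), (np.int64(367), np.int64(9), np.int64(0)), (np.int64(367), np.int64(-18), np.int64(0)), (np.int64(368), np.int64(-44), np.int64(-1)), (np.int64(369), np.int64(-72), np.int64(-8)), (np.int64(369), np.int64(-98), np.int64(-3)), (np.int64(370), np.int64(-125), np.int64(-5)), (np.int64(370), np.int64(-151), np.int64(3))]
```

View pics/t1.png

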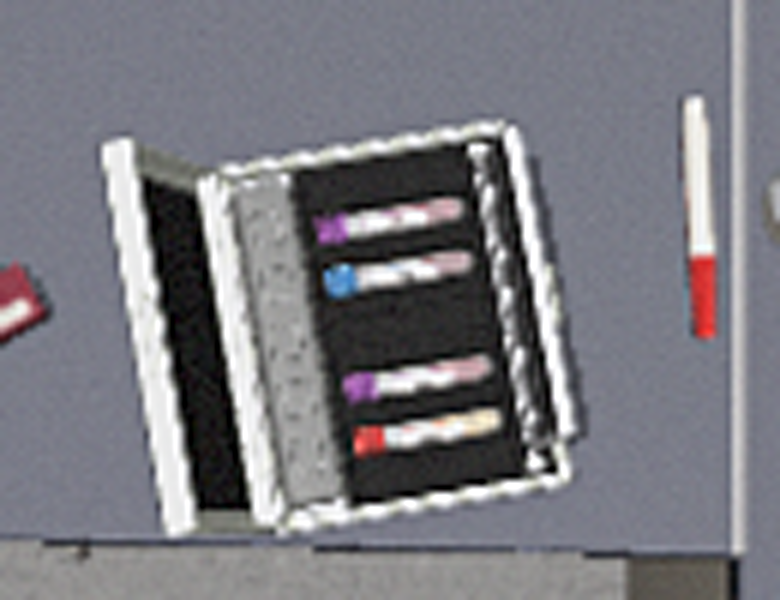

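View pics/s1.png

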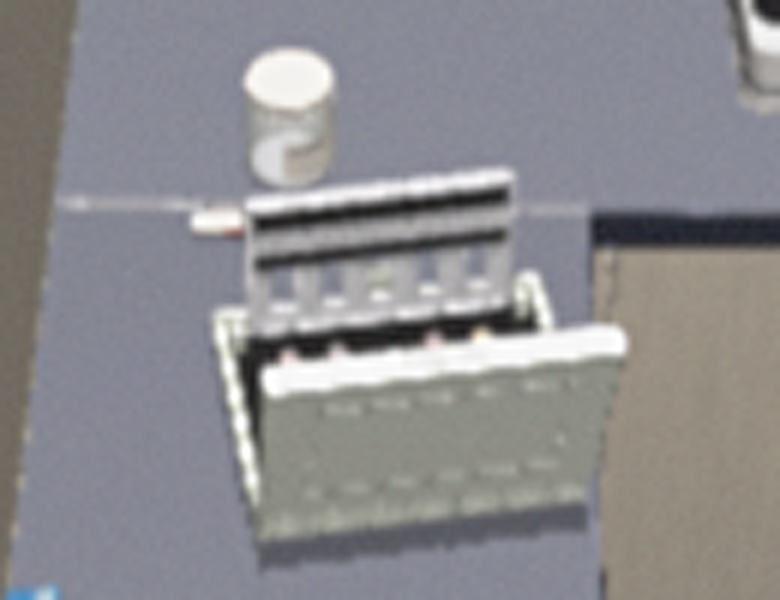

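```bash
cat > model.py <<'E'
from h import *
def W(p,P):
    x,y,psi=p[:3];P=np.asarray(P,float);c,s=np.cos(psi),np.sin(psi)
    return np.stack([x+c*P[...,0]-s*P[...,1],y+s*P[...,0]+c*P[...,1],P[...,2]],-1)
def lid(th,X,r,h): return [X,.080-r*np.cos(th)+h*np.sin(th),.037+r*np.sin(th)+h*np.cos(th)]
def flap(th,X,r,h): return [X,-.064+r*np.cos(th)-h*np.sin(th),.0325+r*np.sin(th)+h*np.cos(th)]
def lines(p):
    f,l=p[3],p[4];L=[]
    def quad(Q): 
        return [(Q[i],Q[(i+1)%4]) for i in range(4)]
    for z in(0,.036): L+=quad([[a*.1,b*.08,z] for a,b in((1,1),(1,-1),(-1,-1),(-1,1))])
    for h in(0,.016): L+=quad([lid(l,a*.1,b,h) for a,b in((1,0),(1,.16),(-1,.16),(-1,0))])
    L+=quad([flap(f,a*.082,b,0) for a,b in((1,0),(1,.098),(-1,.098),(-1,0))])
    return L
def draw(n,img,p,u,v,w,h,s,fn):
    im=cv2.resize(img[v:v+h,u:u+w],None,fx=s,fy=s,interpolation=cv2.INTER_CUBIC)
    for i,(a,b) in enumerate(lines(p)):
        q=(proj(n,W(p,[a,b]))-[u,v]+.5)*s
        col=(0,0,255) if i<8 else (255,0,0) if i<16 else (0,200,0)
        cv2.line(im,tuple(map(int,q[0])),tuple(map(int,q[1])),col,1)
    cv2.imwrite(fn,im)
E
python3 - <<'E'
from model import *
from scipy.optimize import least_squares
T=lambda u,v:(u/6+270-.5+.0,v/6+205-.5)
S=lambda u,v:(u/6+270-.5,v/6+165-.5)
def model(p):
    f,l=p[3],p[4]
    return [("top",lid(l,.1,.16,.016),T(103,148)),("top",lid(l,-.1,.16,.016),T(168,532)),
     ("top",lid(l,.1,.16,0),T(133,142)),("top",[-.1,-.08,.036],T(568,485)),
     ("scene",lid(l,.1,.16,.016),S(265,393)),("scene",lid(l,-.1,.16,.016),S(626,350)),
     ("scene",flap(f,.082,.098,0),S(247,205)),("scene",flap(f,-.082,.098,0),S(513,175)),
     ("scene",[.1,-.08,.036],S(214,315)),("top",flap(f,-.082,.098,0),T(572,440)),("top",flap(f,.082,.098,0),T(512,125)),
     ]
def res(p): return np.concatenate([proj(n,W(p,P))-np.array(q) for n,P,q in model(p)])
r=least_squares(res,[.48,-.03,.17,1.6,1.85],loss="soft_l1")
p=r.x;print(p);print(res(p).reshape(-1,2).round(2))
np.save("p.npy",p)
draw("top",cv2.imread("pics/top0.png"),p,270,205,130,100,6,"pics/t2.png")
draw("scene",cv2.imread("pics/scene0.png"),p,270,165,130,100,6,"pics/s2.png")
X=np.load("pics/Xtop.npy");
E
```

```text
[ 0.48136268 -0.04973308  0.19255213  1.66071552  1.86189351]
[[ 0.03 -0.28]
 [-0.01  1.12]
 [ 0.01 -0.35]
 [-0.02 -0.42]
 [ 0.1   0.09]
 [-0.17 -0.06]
 [-0.71  0.13]
 [-0.16 -0.11]
 [ 0.31 -0.02]
 [-0.28 -0.1 ]
 [ 0.29  1.16]]
```

View pics/t2.png

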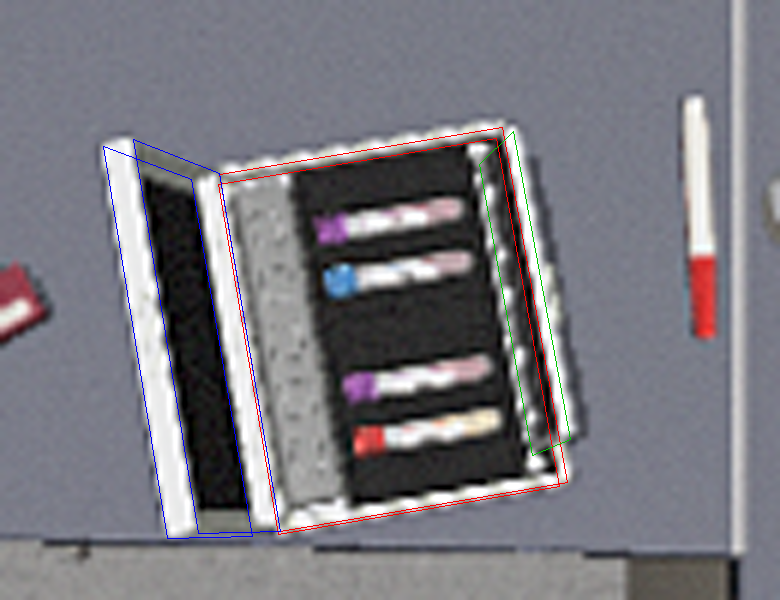

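View pics/s2.png

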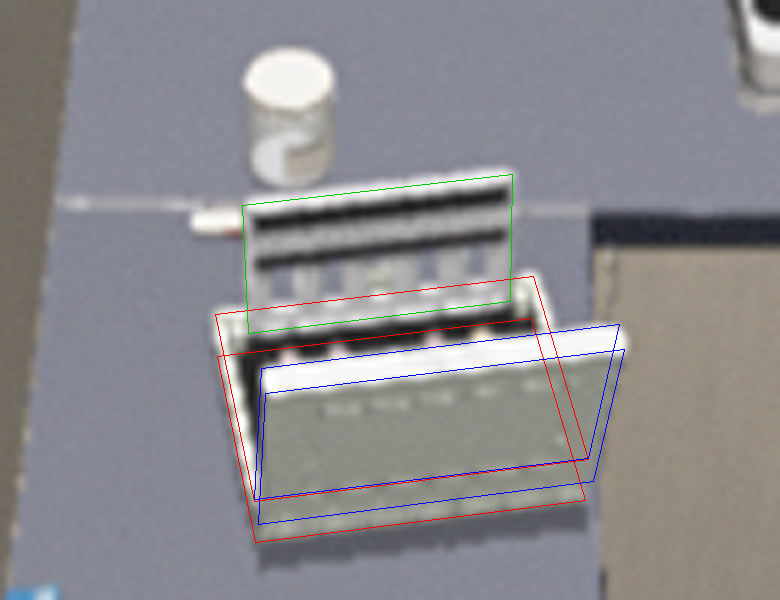

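```bash
python3 -m pendant '[[0,0,-10,8.07,0],[0,0,-10,8.07,0],[0,0,-10,8.07,0],[0,0,-10,8.07,0],[0,0,-10,8.07,0]]' 20; python3 -m pendant '[[0,0,0,8.07,0],[0,0,0,8.07,0]]'
cat > go.py <<'E'
# usage: go.py X Y Z (case frame mm) -> tool shift needed
import sys
from model import *
p=np.load("p.npy");o=observe()
from scipy.spatial.transform import Rotation as Ro
R=Ro.from_euler("xyz",o["orientation"],degrees=True).as_matrix()
t=W(p,np.array(list(map(float,sys.argv[1:4])))/1000)
print("target",t.round(4),"tool shift mm",(R.T@(t-o["tool_pos"])*1000).round(1),"yaw",o["orientation"][2].round(2),"want",np.degrees(p[2])+90)
E
cat > st.py <<'E'
from model import *
p=np.load("p.npy");o=observe();d=o["tool_pos"]-[p[0],p[1],0];c,s=np.cos(p[2]),np.sin(p[2])
f=o["force"]
print("t",round(o["clock"],2),"case mm",(np.array([c*d[0]+s*d[1],-s*d[0]+c*d[1],d[2]])*1000).round(1),"F case",np.round([c*f[0]+s*f[1],-s*f[0]+c*f[1],f[2]],1),"grip",round(o["grip_width"],4),"rpy",o["orientation"].round(1))
E
python3 go.py 0 -115 281; python3 st.py
```

```text
clock: 0.6
tool_pos: [0.2004, 0.4851, 0.2814]
orientation: [-180.0, 0.0, 116.9]
force: [0.3, 0.1, -0.4]
grip_width: 0.0121
clock: 0.8
tool_pos: [0.2005, 0.4852, 0.2813]
orientation: [-180.0, 0.0, 100.7]
force: [0.1, -0.2, 0.4]
grip_width: 0.0001
target [ 0.5034 -0.1626  0.281 ] tool shift mm [-6.929e+02  1.770e+02  3.000e-01] yaw 100.73 want 101.03242431823304
t 0.8 case mm [-173.3  578.8  281.3] F case [ 0.  -0.2  0.4] grip 0.0001 rpy [-180.     0.   100.7]
```

```bash
for i in 1; do python3 -m pendant '[[-40,10.2,0,0,0],[-40,10.2,0,0,0],[-40,10.2,0,0,0],[-40,10.2,0,0,0],[-40,10.2,0,0,0]]'; done; python3 -m pendant '[[-40,10.2,0,0,0],[-40,10.2,0,0,0],[-40,10.2,0,0,0],[-40,10.2,0,0,0],[-40,10.2,0,0,0]]'; python3 -m pendant '[[-40,10.2,0,0,0],[-40,10.2,0,0,0],[-40,10.2,0,0,0],[-40,10.2,0,0,0],[-40,10.2,0,0,0]]'; python3 go.py 0 -115 281; python3 st.py
```

```text
clock: 1.3
tool_pos: [0.2891, 0.2972, 0.2811]
orientation: [-180.0, 0.0, 101.1]
force: [0.4, 0.8, -0.2]
grip_width: -0.0
clock: 1.8
tool_pos: [0.3776, 0.1105, 0.2812]
orientation: [180.0, -0.0, 101.1]
force: [-0.0, 0.9, 0.1]
grip_width: -0.0001
clock: 2.3
tool_pos: [0.466, -0.0761, 0.2811]
orientation: [-180.0, -0.0, 101.0]
force: [0.7, 1.5, -0.1]
grip_width: 0.0001
target [ 0.5034 -0.1626  0.281 ] tool shift mm [-92.1  20.1   0.1] yaw 101.04 want 101.03242431823304
t 2.3 case mm [-20.1 -22.9 281.1] F case [ 1.   1.3 -0.1] grip 0.0001 rpy [-180.   -0.  101.]
```

```bash
python3 -m pendant '[[-46,10,0,0,0],[-46,10,0,0,0],[0,0,50,0,0],[0,0,50,0,0],[0,0,50,0,0]]'; python3 -m pendant '[[0,0,25,0,0],[0,0,0,0,0]]';python3 st.py
python3 - <<'E'
from model import *
p=np.load("p.npy")
P,d=capture("top");cv2.imwrite("pics/t3f.png",P);crop(P,270,205,130,100,6,"pics/t3.png")
P,d=capture("scene");crop(P,270,165,130,100,6,"pics/s3.png")
# corner path
prev=None
for th in np.linspace(1.66,0,17):
    q=flap(th,0,.084,.002);q=np.array([q[1]-.011,q[2]])*1000
    print(round(th,2),q.round(1), None if prev is None else (q-prev).round(1));prev=q
E
```

```text
clock: 2.8
tool_pos: [0.5028, -0.1611, 0.1294]
orientation: [180.0, 0.0, 101.0]
force: [1.1, -0.3, -0.5]
grip_width: -0.0
clock: 3.0
tool_pos: [0.501, -0.1598, 0.1032]
orientation: [-179.7, -0.2, 101.1]
force: [-0.8, 0.2, 0.6]
grip_width: -0.0003
t 3.0 case mm [  -1.8 -111.8  103.2] F case [-0.7  0.4  0.6] grip -0.0003 rpy [-179.7   -0.2  101.1]
1.66 [-84.5 116. ] None
1.56 [-75.8 116.5] [8.7 0.5]
1.45 [-67.1 116.1] [ 8.7 -0.4]
1.35 [-58.5 114.9] [ 8.6 -1.3]
1.24 [-50.  112.7] [ 8.4 -2.2]
1.14 [-41.8 109.7] [ 8.2 -3. ]
1.04 [-34.  105.9] [ 7.8 -3.8]
0.93 [-26.6 101.2] [ 7.4 -4.6]
0.83 [-19.8  95.8] [ 6.9 -5.4]
0.73 [-13.5  89.8] [ 6.3 -6.1]
0.62 [-7.9 83.1] [ 5.6 -6.7]
0.52 [-3.  75.9] [ 4.9 -7.2]
0.42 [ 1.1 68.2] [ 4.1 -7.7]
0.31 [ 4.4 60.1] [ 3.3 -8.1]
0.21 [ 6.8 51.8] [ 2.4 -8.4]
0.1 [ 8.3 43.2] [ 1.6 -8.6]
0.0 [ 9.  34.5] [ 0.7 -8.7]
```

View pics/t3.png

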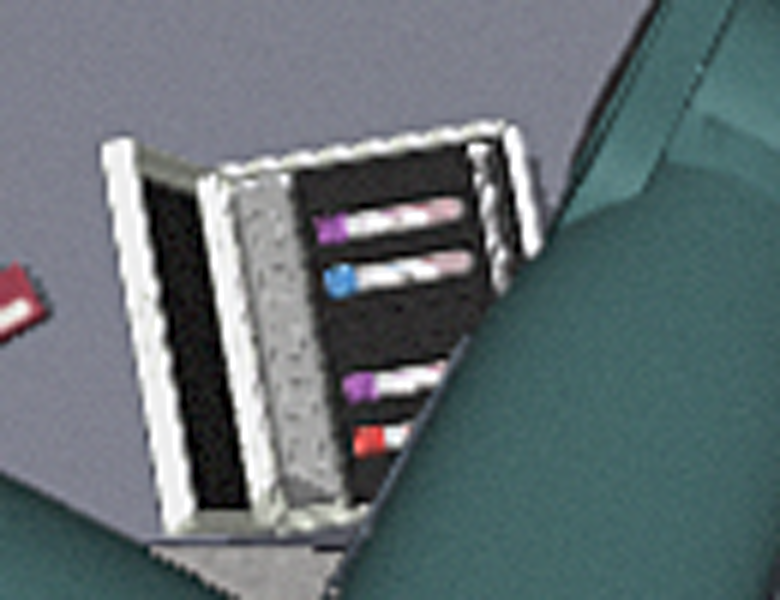

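View pics/s3.png

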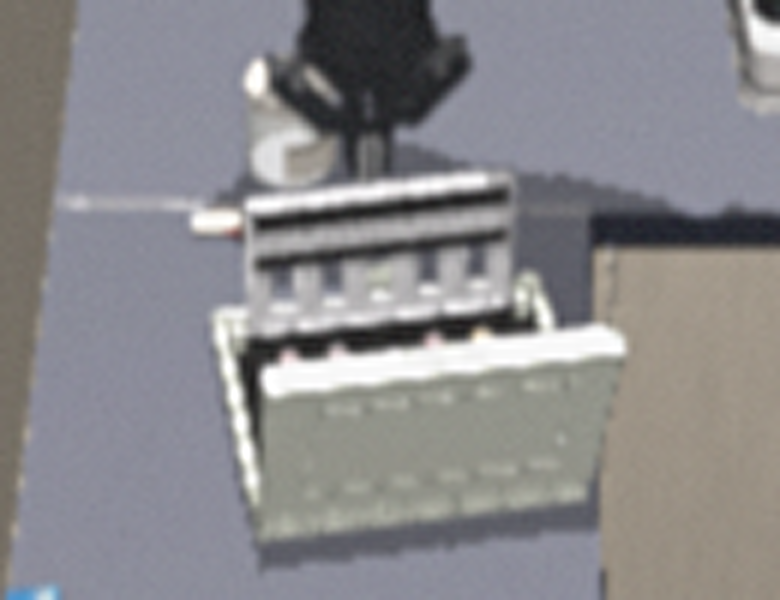

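```bash
python3 -m pendant '[[9,1,-3,0,0],[9,1,-3,0,0],[9,0,-3,0,0],[9,0,0,0,0],[9,0,0,0,0]]'; python3 st.py; python3 -m pendant '[[9,0,1,0,0],[9,0,2,0,0],[9,0,3,0,0],[8,0,3.5,0,0]]';python3 st.py
```

```text
clock: 3.6
tool_pos: [0.4964, -0.1153, 0.1157]
orientation: [180.0, 0.0, 101.1]
force: [0.7, -0.5, -0.8]
grip_width: 0.0001
t 3.6 case mm [  2.2 -67.2 115.7] F case [ 0.6 -0.6 -0.8] grip 0.0001 rpy [180.    0.  101.1]
clock: 4.0
tool_pos: [0.4894, -0.081, 0.1054]
orientation: [-180.0, -0.0, 101.1]
force: [-0.7, -1.6, -1.0]
grip_width: 0.0
t 4.0 case mm [  1.9 -32.3 105.4] F case [-0.9 -1.5 -1. ] grip 0.0 rpy [-180.    -0.   101.1]
```

Matches the table at about θ = 1.04. Continuing.

```bash
python3 -m pendant '[[7.4,0,5,0,0],[6.9,0,5.5,0,0],[6,0,6.5,0,0],[5,0,7,0,0],[4,0,7,0,0]]'; python3 st.py
python3 - <<'E'
from h import *
P,d=capture("scene");crop(P,270,165,130,100,6,"pics/s4.png")
E
```

```text
clock: 4.5
tool_pos: [0.4838, -0.0527, 0.0741]
orientation: [-180.0, -0.0, 101.1]
force: [-0.1, -0.8, 0.5]
grip_width: 0.0001
t 4.5 case mm [ 1.9 -3.3 74.1] F case [-0.3 -0.8  0.5] grip 0.0001 rpy [-180.    -0.   101.1]
```

View pics/s4.png

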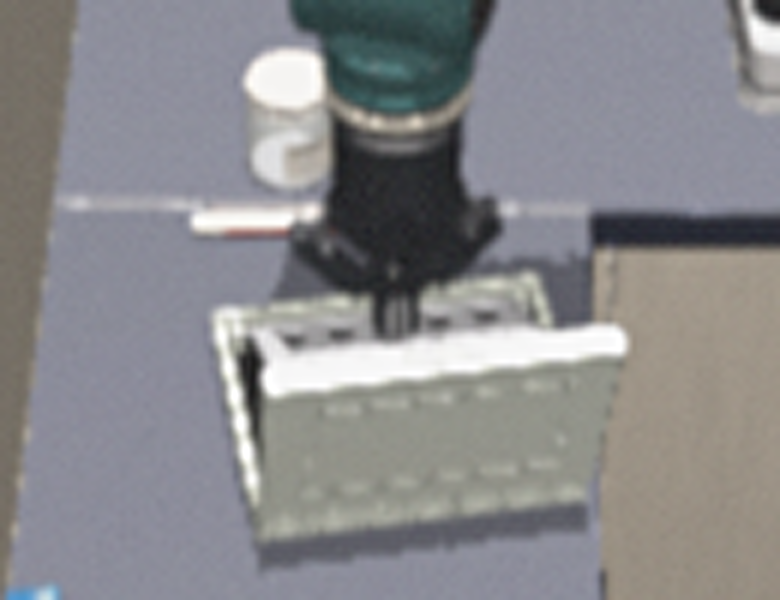

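```bash
python3 -m pendant '[[3.5,0,7,0,0],[3,0,8,0,0],[1.5,0,8,0,0],[1,0,6,0,0]]'; python3 st.py;  python3 -m pendant '[[0,0,3,0,0],[0,0,2,0,0],[0,0,2,0,0]]'; python3 st.py; python3 -m pendant '[[0,0,1,0,0],[0,0,0,0,0]]'; python3 st.py
```

```text
clock: 4.95
tool_pos: [0.4821, -0.0441, 0.045]
orientation: [-180.0, -0.0, 101.1]
force: [-0.4, -0.5, -0.3]
grip_width: -0.0
t 4.95 case mm [ 1.8  5.4 45. ] F case [-0.5 -0.4 -0.3] grip -0.0 rpy [-180.    -0.   101.1]
clock: 5.25
tool_pos: [0.4824, -0.0444, 0.0387]
orientation: [180.0, 0.0, 101.1]
force: [0.6, -0.4, 0.3]
grip_width: 0.0001
t 5.25 case mm [ 2.1  5.1 38.7] F case [ 0.5 -0.5  0.3] grip 0.0001 rpy [180.    0.  101.1]
clock: 5.45
tool_pos: [0.4823, -0.0443, 0.0378]
orientation: [180.0, 0.0, 101.1]
force: [-0.1, -0.1, 1.1]
grip_width: 0.0
t 5.45 case mm [ 2.   5.1 37.8] F case [-0.1 -0.1  1.1] grip 0.0 rpy [180.    0.  101.1]
```

```bash
python3 -m pendant '[[0,0,1,0,0],[0,0,1,0,0],[0,0,0,0,0]]'; python3 st.py;  python3 -m pendant '[[0,0,1,0,0],[0,0,0,0,0]]'; python3 st.py; python3 -m pendant '[[0,0,1,0,0],[0,0,0,0,0]]'; python3 st.py
```

```text
clock: 5.75
tool_pos: [0.4823, -0.0443, 0.0357]
orientation: [-180.0, 0.0, 101.1]
force: [0.2, -0.4, 0.2]
grip_width: -0.0002
t 5.75 case mm [ 1.9  5.2 35.7] F case [ 0.1 -0.5  0.2] grip -0.0002 rpy [-180.     0.   101.1]
clock: 5.95
tool_pos: [0.4822, -0.0442, 0.0347]
orientation: [-180.0, -0.0, 101.1]
force: [-0.1, -0.6, 0.1]
grip_width: -0.0001
t 5.95 case mm [ 1.9  5.2 34.7] F case [-0.2 -0.6  0.1] grip -0.0001 rpy [-180.    -0.   101.1]
clock: 6.15
tool_pos: [0.4824, -0.0443, 0.034]
orientation: [180.0, 0.0, 101.1]
force: [-0.8, -0.2, 4.7]
grip_width: 0.0001
t 6.15 case mm [ 2.   5.2 34. ] F case [-0.8 -0.1  4.7] grip 0.0001 rpy [180.    0.  101.1]
```

```bash
python3 -m pendant '[[0,0,0.6,0,0],[0,0,0,0,0],[0,0,0,0,0]]'; python3 st.py; python3 -m pendant '[[0,0,-6,0,0],[0,0,-30,0,0],[0,0,-50,0,0],[0,0,-50,0,0],[0,0,-50,0,0]]'; python3 -m pendant '[[0,0,-50,0,0],[0,0,0,0,0]]'; python3 st.py;python3 - <<'E'
from h import *
P,d=capture("top");crop(P,270,205,130,100,6,"pics/t5.png")
P,d=capture("scene");crop(P,270,165,130,100,6,"pics/s5.png")
E
```

```text
clock: 6.45
tool_pos: [0.4824, -0.0443, 0.0338]
orientation: [180.0, 0.0, 101.1]
force: [-4.0, 1.5, 14.2]
grip_width: 0.0001
t 6.45 case mm [ 2.1  5.2 33.8] F case [-3.7  2.2 14.2] grip 0.0001 rpy [180.    0.  101.1]
clock: 6.95
tool_pos: [0.4818, -0.0441, 0.2214]
orientation: [180.0, 0.0, 101.1]
force: [1.4, -0.4, -0.7]
grip_width: 0.0001
clock: 7.15
tool_pos: [0.4841, -0.0447, 0.2751]
orientation: [179.5, 0.2, 101.1]
force: [-0.1, 0.2, -1.3]
grip_width: 0.0002
t 7.15 case mm [  3.7   4.4 275.1] F case [-0.1  0.2 -1.3] grip 0.0002 rpy [179.5   0.2 101.1]
```

View pics/s5.png

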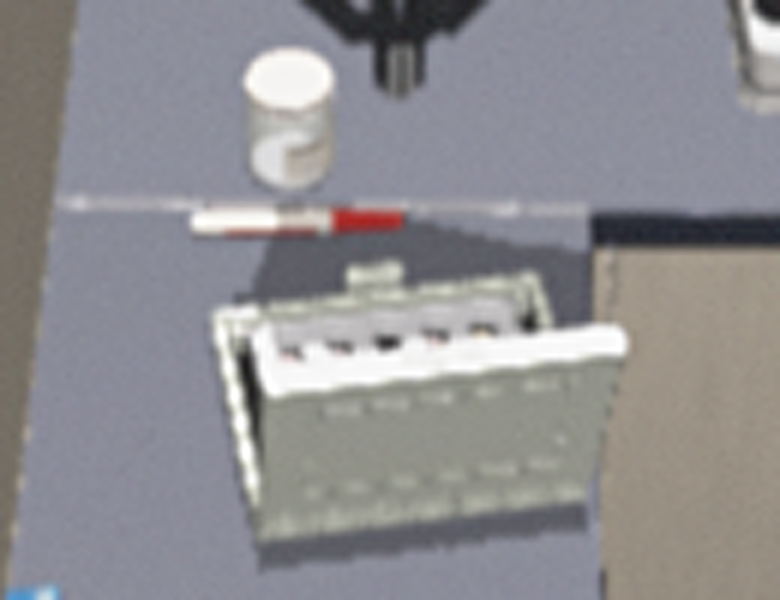

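View pics/t5.png

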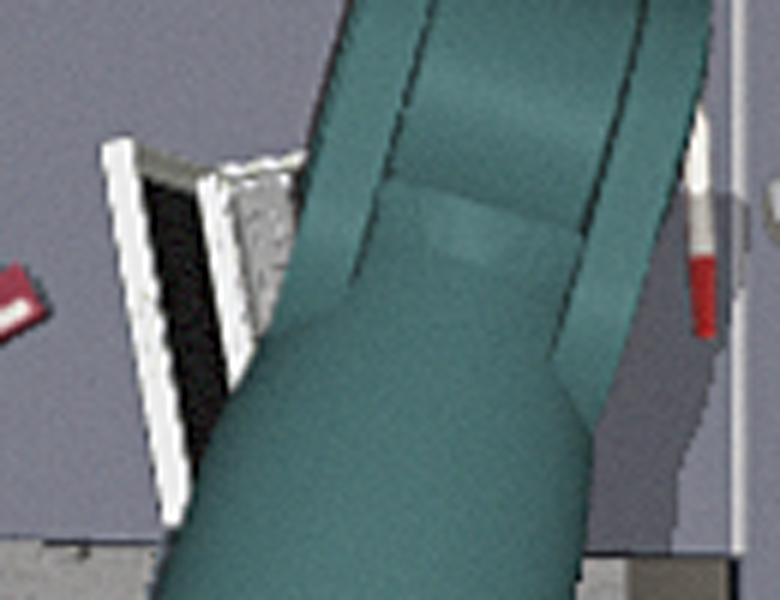

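```bash
python3 -m pendant '[[44,-0.5,0,0,0],[44,-0.5,0,0,0],[44,-0.5,0,0,0],[44,-0.5,0,0,0],[0,0,0,0,0]]'; python3 st.py; python3 -m pendant '[[0,0,40,0,0],[0,0,40,0,0],[0,0,33,0,0],[0,0,0,0,0]]'; python3 st.py
python3 - <<'E'
from model import *
P,d=capture("scene");crop(P,270,165,130,100,6,"pics/s6.png")
prev=None
for th in np.linspace(1.86,0,25):
    q=lid(th,0,.152,.016);q=np.array([q[1]+.011,q[2]])*1000
    print(round(th,2),q.round(1), None if prev is None else (q-prev).round(1));prev=q
E
```

```text
clock: 7.75
tool_pos: [0.4446, 0.1318, 0.2679]
orientation: [-179.9, -0.1, 101.3]
force: [0.0, -0.0, -1.0]
grip_width: -0.0004
t 7.75 case mm [ -1.4 185.2 267.9] F case [ 0. -0. -1.] grip -0.0004 rpy [-1.799e+02 -1.000e-01  1.013e+02]
clock: 8.15
tool_pos: [0.4437, 0.1274, 0.1522]
orientation: [-179.6, -0.0, 101.0]
force: [-0.4, 0.1, 1.7]
grip_width: 0.0001
t 8.15 case mm [ -3.1 181.  152.2] F case [-0.3  0.2  1.7] grip 0.0001 rpy [-179.6   -0.   101. ]
1.86 [149.7 178.1] None
1.78 [138.6 182.2] [-11.1   4.1]
1.7 [127.2 185.5] [-11.4   3.2]
1.63 [115.6 187.8] [-11.6   2.4]
1.55 [103.8 189.3] [-11.8   1.5]
1.47 [ 92.  189.8] [-11.8   0.5]
1.4 [ 80.2 189.5] [-11.8  -0.4]
1.32 [ 68.4 188.2] [-11.8  -1.3]
1.24 [ 56.8 186. ] [-11.6  -2.2]
1.16 [ 45.3 182.9] [-11.4  -3.1]
1.08 [ 34.2 178.9] [-11.2  -4. ]
1.01 [ 23.4 174.1] [-10.8  -4.8]
0.93 [ 13.  168.4] [-10.4  -5.6]
0.85 [  3. 162.] [-9.9 -6.4]
0.78 [ -6.4 154.8] [-9.4 -7.2]
0.7 [-15.2 146.9] [-8.8 -7.9]
0.62 [-23.4 138.3] [-8.2 -8.6]
0.54 [-30.9 129.2] [-7.5 -9.2]
0.47 [-37.7 119.5] [-6.8 -9.7]
0.39 [-43.7 109.3] [ -6.  -10.2]
0.31 [-48.9  98.6] [ -5.2 -10.6]
0.23 [-53.2  87.6] [ -4.3 -11. ]
0.16 [-56.7  76.3] [ -3.5 -11.3]
0.08 [-59.3  64.7] [ -2.6 -11.6]
0.0 [-61.  53.] [ -1.7 -11.7]
```

View pics/s6.png

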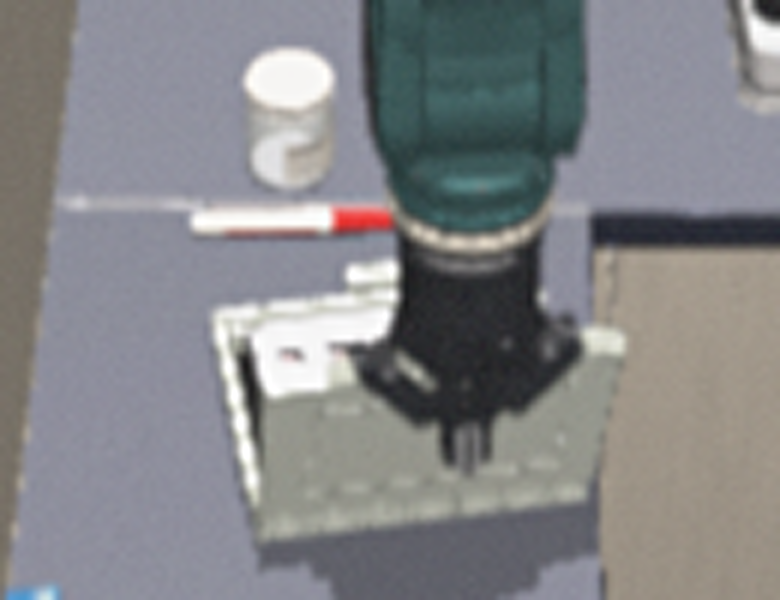

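```bash
python3 -m pendant '[[-8,0.5,-5,0,0],[-8,0.5,-5,0,0],[-8,0.5,-3,0,0],[-8,0.5,-3,0,0],[0,0,0,0,0]]'; python3 st.py; python3 -m pendant '[[-8,0,-3,0,0],[-10,0,-3,0,0],[-10,0,-3,0,0],[-10,0,-2,0,0]]'; python3 st.py
```

```text
clock: 8.7
tool_pos: [0.4554, 0.0961, 0.173]
orientation: [179.9, 0.0, 101.0]
force: [-0.0, 0.7, -0.7]
grip_width: -0.0003
t 8.7 case mm [  2.4 148.1 173. ] F case [ 0.1  0.7 -0.7] grip -0.0003 rpy [179.9   0.  101. ]
clock: 9.1
tool_pos: [0.4621, 0.0589, 0.1834]
orientation: [-180.0, 0.0, 101.1]
force: [-0.1, 1.4, -1.1]
grip_width: -0.0001
t 9.1 case mm [  1.9 110.3 183.4] F case [ 0.1  1.4 -1.1] grip -0.0001 rpy [-180.     0.   101.1]
```

```bash
python3 -m pendant '[[-11,0,-1,0,0],[-11,0,-1,0,0],[-11,0,0,0,0],[-11,0,1,0,0],[-11,0,2,0,0]]'; python3 st.py; python3 -m pendant '[[-11,0,3,0,0],[-11,0,4,0,0],[-11,0,5,0,0]]'; python3 st.py
python3 - <<'E'
from h import *
P,d=capture("scene");crop(P,270,165,130,100,6,"pics/s7.png")
P,d=capture("top");crop(P,270,205,130,100,6,"pics/t7.png")
E
```

```text
clock: 9.6
tool_pos: [0.4727, 0.0048, 0.182]
orientation: [-180.0, 0.0, 101.1]
force: [0.5, 1.5, -0.6]
grip_width: -0.0
t 9.6 case mm [  1.9  55.2 182. ] F case [ 0.8  1.4 -0.6] grip -0.0 rpy [-180.     0.   101.1]
clock: 9.9
tool_pos: [0.4791, -0.0276, 0.1698]
orientation: [180.0, 0.0, 101.1]
force: [0.6, 1.7, -0.2]
grip_width: -0.0001
t 9.9 case mm [  2.   22.2 169.8] F case [ 0.9  1.6 -0.2] grip -0.0001 rpy [180.    0.  101.1]
```

View pics/s7.png

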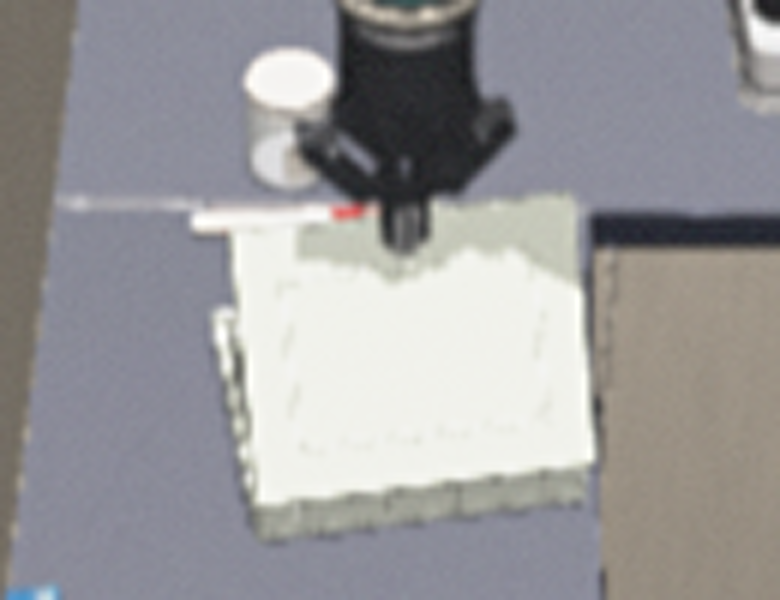

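```bash
python3 -m pendant '[[-10.5,0,5,0,0],[-10,0,6,0,0],[-9.5,0,7,0,0],[-9,0,7.5,0,0],[-8.5,0,8,0,0]]'; python3 st.py; python3 -m pendant '[[-8,0,9,0,0],[-7,0,9,0,0],[-6.5,0,10,0,0],[-5.5,0,10,0,0]]'; python3 st.py
```

```text
clock: 10.5
tool_pos: [0.488, -0.074, 0.1359]
orientation: [-180.0, -0.0, 101.0]
force: [0.1, 0.5, -0.3]
grip_width: 0.0002
t 10.5 case mm [  1.9 -25.1 135.9] F case [ 0.2  0.5 -0.3] grip 0.0002 rpy [-180.   -0.  101.]
clock: 10.9
tool_pos: [0.4932, -0.1002, 0.0978]
orientation: [-180.0, -0.0, 101.1]
force: [0.8, 0.4, 0.5]
grip_width: -0.0002
t 10.9 case mm [  2.  -51.8  97.8] F case [0.9 0.2 0.5] grip -0.0002 rpy [-180.    -0.   101.1]
```

```bash
python3 -m pendant '[[-4,0,10,0,0],[-3,0,9,0,0],[-2,0,7,0,0],[-1,0,4,0,0]]'; python3 st.py
python3 - <<'E'
from h import *
P,d=capture("scene");crop(P,270,165,130,100,6,"pics/s8.png")
E
python3 st.py
```

```text
clock: 11.3
tool_pos: [0.4949, -0.1095, 0.068]
orientation: [-180.0, -0.0, 101.1]
force: [1.2, 0.6, 0.5]
grip_width: -0.0001
t 11.3 case mm [  1.8 -61.3  68. ] F case [1.3 0.3 0.5] grip -0.0001 rpy [-180.    -0.   101.1]
t 11.35 case mm [  1.7 -61.2  67.7] F case [-0.1  0.7 -1.5] grip -0.0001 rpy [-180.    -0.   101.1]
```

View pics/s8.png

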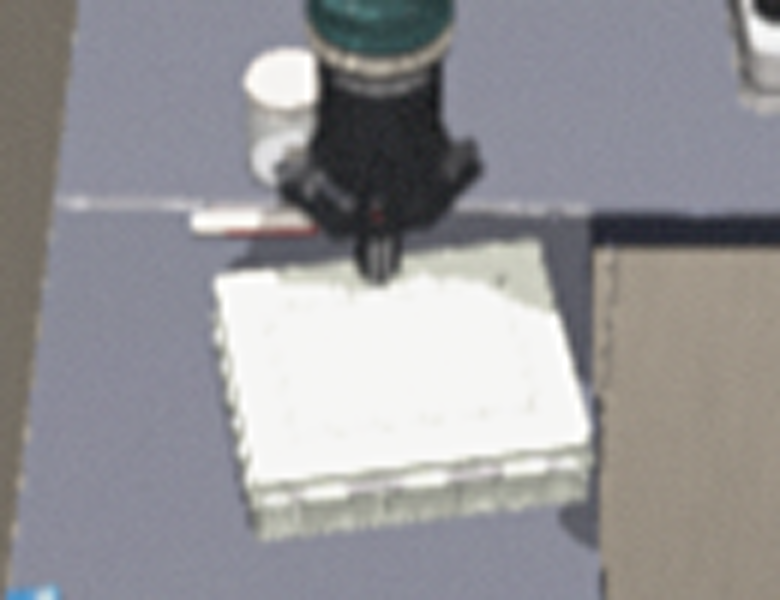

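```bash
python3 -m pendant '[[-2,0,3,0,0],[-1,-1,2,0,0],[0,0,2,0,0],[0,0,0,0,0]]'; python3 st.py; python3 -m pendant '[[0,0,1,0,0],[0,0,0,0,0]]'; python3 st.py;python3 -m pendant '[[0,0,1,0,0],[0,0,0,0,0]]'; python3 st.py
```

```text
clock: 11.75
tool_pos: [0.4946, -0.1126, 0.0616]
orientation: [-180.0, -0.0, 101.1]
force: [-0.4, 0.8, 0.2]
grip_width: -0.0001
t 11.75 case mm [  0.9 -64.3  61.6] F case [-0.2  0.9  0.2] grip -0.0001 rpy [-180.    -0.   101.1]
clock: 11.95
tool_pos: [0.4947, -0.1127, 0.0607]
orientation: [180.0, 0.0, 101.1]
force: [-0.2, 1.0, -0.0]
grip_width: 0.0002
t 11.95 case mm [  1.1 -64.3  60.7] F case [-0.  1. -0.] grip 0.0002 rpy [180.    0.  101.1]
clock: 12.15
tool_pos: [0.4948, -0.1127, 0.0598]
orientation: [180.0, 0.0, 101.1]
force: [-0.4, -1.3, 3.6]
grip_width: 0.0001
t 12.15 case mm [  1.1 -64.4  59.8] F case [-0.6 -1.2  3.6] grip 0.0001 rpy [180.    0.  101.1]
```

Clip contact as predicted; continue in fine steps.

```bash
for i in 1; do python3 -m pendant '[[0,0,1,0,0],[0,0,0,0,0]]'>/dev/null; python3 st.py;python3 -m pendant '[[0,0,1,0,0],[0,0,0,0,0]]'>/dev/null; python3 st.py; python3 -m pendant '[[0,0,1,0,0],[0,0,0,0,0]]' >/dev/null; python3 st.py; done
```

```text
t 12.35 case mm [  1.1 -64.5  58.8] F case [-1.3 -1.8  2.7] grip 0.0001 rpy [180.    0.  101.1]
t 12.55 case mm [  1.1 -64.6  57.8] F case [-1.7 -3.2  3.3] grip -0.0002 rpy [180.    0.  101.1]
t 12.75 case mm [  1.2 -64.3  56.6] F case [ 0.2 -1.7  3. ] grip 0.0003 rpy [180.    0.  101.1]
```

```bash
python3 -m pendant '[[0,0,1,0,0],[0,0,0,0,0]]'>/dev/null; python3 st.py;python3 -m pendant '[[0,0,1,0,0],[0,0,0,0,0]]'>/dev/null; python3 st.py; python3 -m pendant '[[0,0,0.7,0,0],[0,0,0,0,0]]' >/dev/null; python3 st.py
```

```text
t 12.95 case mm [  0.9 -64.   55.4] F case [ 0.8 -1.   2.7] grip -0.0002 rpy [-180.    -0.   101.1]
t 13.15 case mm [  0.7 -64.   54.4] F case [0.2 0.3 0.4] grip -0.0 rpy [-180.    -0.   101.1]
t 13.35 case mm [  0.9 -64.1  53.8] F case [ 0.6 -0.2  0.7] grip -0.0002 rpy [-180.    -0.   101.1]
```

```bash
python3 -m pendant '[[0,0,0.6,0,0],[0,0,0,0,0]]'>/dev/null; python3 st.py;python3 -m pendant '[[0,0,0.5,0,0],[0,0,0,0,0]]'>/dev/null; python3 st.py
```

```text
t 13.55 case mm [  1.  -64.2  53.3] F case [-0.5  0.2  0.2] grip 0.0 rpy [-180.    -0.   101.1]
t 13.75 case mm [  1.  -64.3  53. ] F case [-0.7  0.3  3.2] grip -0.0 rpy [180.    0.  101.1]
```

```bash
python3 -m pendant '[[0,0,0.5,0,0],[0,0,0,0,0],[0,0,0,0,0]]'>/dev/null; python3 st.py
```

```text
t 14.05 case mm [  1.1 -64.3  52.8] F case [-2.5  1.5 11. ] grip -0.0001 rpy [180.    0.  101.1]
```

Hard stop at z = 52.8 mm with 11 N: shut. Retreat and check.

```bash
python3 -m pendant '[[0,0,-5,0,0],[0,0,-30,0,0],[0,0,-50,0,0],[0,0,-50,0,0],[0,0,-30,0,0]]'; python3 -m pendant '[[45,0,0,0,0],[45,0,0,0,0],[45,0,0,0,0],[45,0,0,0,0],[45,0,0,0,0]]';python3 -m pendant '[[45,0,0,0,0],[45,0,0,0,0],[40,0,0,0,0],[0,0,0,0,0],[0,0,0,0,0]]'
python3 - <<'E'
from model import *
p=np.load("p.npy");p[3]=0;p[4]=0
P,d=capture("scene");draw("scene",P,p,270,165,130,100,6,"pics/s9.png")
Zs=[]
for i in range(3):
    P,d=capture("top");Zs.append(cloud("top",d))
cv2.imwrite("pics/t9f.png",P);crop(P,270,205,130,100,6,"pics/t9.png")
X=np.mean(Zs,0);D=X[...,:2]-p[:2];c,s=np.cos(p[2]),np.sin(p[2])
cx=c*D[...,0]+s*D[...,1];cy=-s*D[...,0]+c*D[...,1]
for y in(-.07,-.05,-.02,.02,.05):
    m=(abs(cx)<.085)&(abs(cy-y)<.008);print(y,m.sum(),np.median(X[m][:,2]).round(4))
E
```

```text
clock: 14.55
tool_pos: [0.4951, -0.1128, 0.2211]
orientation: [179.8, 0.1, 101.1]
force: [0.5, -0.2, -0.9]
grip_width: 0.0
clock: 15.05
tool_pos: [0.4508, 0.1098, 0.2176]
orientation: [180.0, 0.0, 101.0]
force: [0.0, 0.4, -0.1]
grip_width: -0.0
clock: 15.55
tool_pos: [0.4262, 0.2363, 0.2174]
orientation: [-180.0, 0.0, 101.2]
force: [0.4, -0.4, 0.4]
grip_width: 0.0001
-0.07 285 0.055
-0.05 294 0.0545
-0.02 302 0.0548
0.02 300 0.0548
0.05 294 0.0548
```

View pics/s9.png

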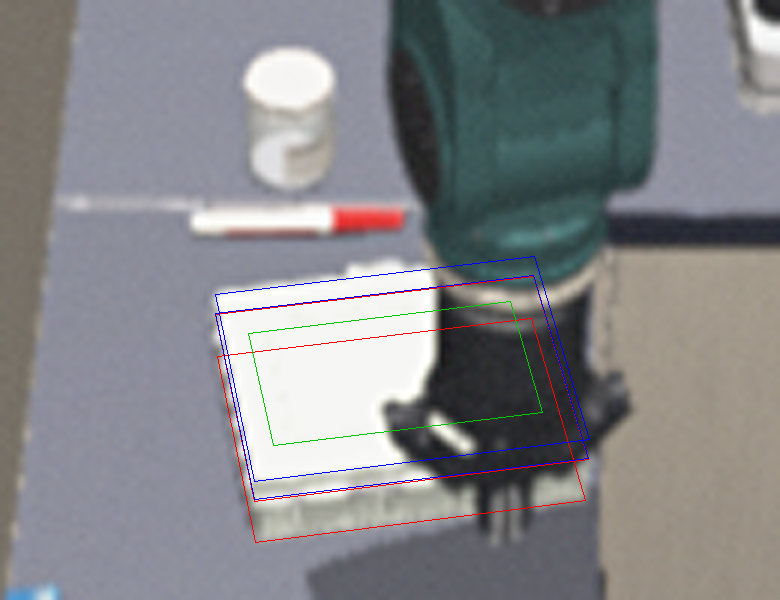

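View pics/t9f.png

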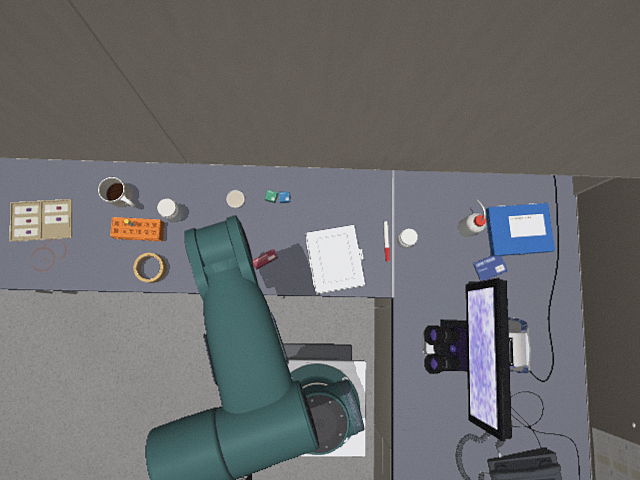

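```bash
python3 st.py; python3 -c "from station import *; print(hand_in())"
```

```text
t 15.75 case mm [  0.9 289.7 217.4] F case [ 0.8 -1.3 -0.3] grip -0.0003 rpy [-180.    0.  101.]
the job is handed in; nothing more can be done
None
```

I folded the flap flat and then swung the lid shut, using only the closed fingertips, and handed the job in at about 15.8 s. No verdict came back.

- **Flap:** It met its lower stop with the fingertips at 34.0 mm. I pressed to about 14 N while the lid still stood open. A picture after I let go showed it lying flat.
- **Lid:** The spring clip resisted with up to about 3.6 N along z from 60 mm. The force then dropped away, and the lid reached its hard stop at 52.8 mm under 11 N.
- **Last checks:** After the arm retreated, depth readings on the lid were level front to back at 54.5 to 55.0 mm. That is about 2 mm above the nominal 53 mm, which matches the stated calibration error. The bystanders in view looked unmoved in the pictures. The last force reading was near zero, with the gripper well clear of everything.
- **Not checked:** The tubes could not be seen under the closed lid. The fingers never touched them, and nothing resisted unexpectedly on the way down.

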